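Zero a sample mill on its burrs, back off three clicks and lock it

TASK

Set the sample mill at the microscopy stand: turn its black adjustment ring clockwise until you clearly feel the burrs touch (bring them together firmly for a moment, but never force them), then turn it back three clicks and let go, and last swing the blue-knobbed lock lever fully over. Leave everything else on the table where it is.

Things in the scene. Friction and masses are not known exactly. Their poses are not given: they have to be found in the camera images.
- mill: White sample mill, fixed to the table. Origin: underside, on the ring's upright axis; x points to the mill's back, y to the lock lever. Plinth 170 mm along x, y from -95 to +205 mm, 22 mm high; on it a round tower 120 mm across, flat top 110 mm above the table. The burrs inside are not seen; where they meet differs from mill to mill, and no reading shows it.
- ring: Black ribbed ring on the tower, an upright cylinder 56 mm across, from 2 to 44 mm above the tower's top. Origin on its axis, level with the tower's top; z up, -x points to its yellow mark. Turns about z: clockwise from above closes the burrs. Starts 15 to 90 degrees before the touch. May be gripped at any angle and regripped. No other stop within 80 degrees open of the start.
- ring_grip (a point): Point on the ring's axis at grip height, 26 mm above the tower's top (136 mm above the table); fingertips may go down to 5 mm above the tower's top. The burrs: past the first touch the turning torque rises by some 5 Nm per rad. Touching firmly is 0.25 to 0.55 Nm for 0.2 s; under 0.25 may not count, over 0.7 Nm damages them. Ring friction is about 0.03 Nm.
- ring_mark (a point): Tip of the yellow mark at the ring's foot, 36 mm from the axis, 3 mm above the tower's top; turns with the ring. The clicks: a detent every 20 degrees, about 0.07 Nm to cross; let go, the ring settles into the nearest click. One click lies where the burrs begin to touch; three clicks from it means 60 degrees open of that click.
- pointer_tip (a point): Point on the flat red follower pointer on the tower's top, 36 mm from the axis; fingers pass over it. Turning clockwise, the ring's mark takes it along (mark and pointer in line); turned back, it stays and so shows the tightest place reached. It starts short of the touch. Backed off three clicks and let go, the mark stands 60 to 70 degrees counter-clockwise of it.
- lock (a joint): Lock lever: grey stick 80 mm long with a blue 26 mm ball at its top, hinged 44 mm above the table on a grey block on the plinth, 145 mm along the mill's +y from the ring's axis; swings in the mill's x-z plane. 0: leaning 0.5 rad to the mill's front (-x), open; 1.0 rad: leaning 0.5 rad to its back (+x), locked, its stop. Starts at 0 to 0.15; stays where left; about 1 N moves it.
- lock_tip (a point): Centre of the ball at the top of the lock lever, 80 mm from its hinge, about 114 mm above the table at either end of its swing and 124 mm midway. Moves 77 mm towards the mill's +x from open to locked.
- cup: Bystander, not to be moved: small open glass cup, 52 mm wide, 40 mm tall, on the table near the front right of the mill. Origin: centre of its underside.
- seeds_a: Bystander, not to be moved: closed amber glass jar with white cap, 52 mm wide, 75 mm tall. Origin: centre of its underside.
- seeds_b: Bystander, not to be moved: closed green glass jar with blue cap, 52 mm wide, 75 mm tall. Origin: centre of its underside.
- water: Bystander, not to be moved: clear drinking bottle with blue cap, 64 mm wide, 190 mm tall. Origin: centre of its underside.
- dish: Bystander, not to be moved: shut glass specimen dish, 90 mm wide, 16 mm tall. Origin: centre of its underside.
- slidebox: Bystander, not to be moved: blue slide box, 90 x 180 x 32 mm. Origin: centre of its underside.
- brush: Bystander, not to be moved: small brush with a wooden handle, lying on the table, 170 mm long. Origin: centre of its underside.

How it is judged (in metres and radians):
On the way, in this order (a step that is already met when the one before it is completed fails the run):
1. the ring is turned clockwise until the burrs press together with at least 0.2 Nm (contact force between ring and mill above 7 N), for 0.1 s.
2. the ring is backed off three clicks from the touch, let go and at rest (horizontal distance between ring_mark and pointer_tip between 0.0339 and 0.0469 m and angular speed of ring below 0.1 rad/s and contact force between the fingers and ring below 0.1 N), for 0.2 s.
3. the lock lever is swung fully over (value of joint lock above 0.88 rad), for 0.1 s.
At the end, for the whole second after the job is handed in: The ring rests three clicks open from the touch (yellow mark 34 to 46.9 mm from the red pointer, which means 56 to 81 degrees; two or four clicks fail), the lock lever is over (more than 0.88 of 1.0 rad), nothing else has moved more than 20 mm (horizontal distance between ring_mark and pointer_tip between 0.0339 and 0.0469 m and value of joint lock above 0.88 rad and angular speed of ring below 0.1 rad/s and distance of each of cup, seeds_a, seeds_b, water, dish, slidebox, brush from where it was at the start of the episode below 0.02 m).
It fails at once if the burrs are forced together with more than 0.7 Nm (contact force between ring and mill above 26 N).
It fails at once if a bystander is pushed more than 20 mm from its place (distance of any of cup, seeds_a, seeds_b, water, dish, slidebox, brush from where it was at the start of the episode above 0.02 m).
It also fails if it takes over 72 s, if anything falls off the work surface, if the arm or the gripper's body presses on something with over 40 N, if the wrist force passes 120 N, or if a joint passes its speed limit or range.

ROBOT

A 6-joint arm with a two-finger parallel gripper is mounted at the origin on the work surface. World frame = base frame: x ahead of the robot, y to its left, z up, the work surface at z = 0. Lengths are in mm, angles in degrees, forces in N, time in s.
With the tool pointing down it reaches from about 300 to 850 mm from the base axis. Payload 4.2 kg.
Tool frame: the origin (TCP) lies at the very end of the fingers, on their centre line; the grasp point (between the pads) lies 19 mm behind it; z points along the fingers, y is the direction in which the jaws open and shut (so a half turn about z gives the same grasp; the last joint's range is limited). The gripper opens to 91 mm and grips with 3 to 60 N. Pads are 32 mm wide; open, the fingers measure 118 mm over their backs; the gripper's body (76 mm by 178 mm) begins 60 mm behind the grasp point.
Start: joints at [-77.006, 18.312, 89.639, -0, 72.044, -1.146], TCP at [140.476, -557.593, 213.976] pointing down, gripper open.
Joint ranges: [-177.97, 177.97], [-48.28, 115.42], [12.27, 149.76], [-77.06, 257.06], [2.81, 150.46], [-146.56, 146.56]. Speed limits (degrees/s): [147.25, 147.25, 180, 180, 180, 180].

INTERFACE

Orientations are given as [roll, pitch, yaw] about the fixed x, y, z axes, in that order (R = Rz(yaw) Ry(pitch) Rx(roll)).
In Python, from workcell import env gives the robot as it stands. The module is installed in compiled form; this text tells all that it offers.
- The arm moves only by the tool arm_command, never from a script. Its argument "targets" is a list of rows, each a list of 5 numbers: the closure, from 0 (fully open) to 1 (shut), then the shift along the tool's x, y, z each as a share of 50 cm, from -1 to 1, then the turn about the tool's z as a share of pi/4 rad, from -1 to 1. A call has 1 to 8 rows; each row is the pose to reach, as a shift and turn from the pose measured when the call began, along the tool's axes at that moment; what a row does not reach only later rows make up. A row lasts 1/12 s, in which the tool goes at most 41.7 mm and 7.16 degrees, less where a joint would pass 70% of its speed; a pose out of reach is approached as far as the arm can. A call with a number of a shift or a turn outside -1 to 1 is refused whole. A call with a gripper value outside its range is refused whole. The fingers move at their own pace and stop on an object; "squeeze" is the grip in N (left out, the last holds). Time passes only in rows, so rows that repeat a pose let the fingers close. It gives the time, the measured TCP pose, the force and the opening at its end, in the units of the state.
- env.state(): the state, without advancing time (a new reading comes with each control period).
- env.grab_frame(name): name is "scene" or "top" or "wrist"; returns the picture (420x560x3 uint8, red, green, blue); there is no depth.
- env.camera_params(name): a dict with "camera_matrix" (3x3 intrinsics, pixels), "R" (3x3) and "t" (3): a world point X has camera coordinates R X + t; the wrist camera has in their place "hand_eye" (4x4, takes a point from camera to tool coordinates, whose origin is the TCP and whose axes are the flange's). Camera axes: x right, y down, z forward; pixel columns grow to the right and rows downward; lengths in mm; the calibration is good to about 2 mm. A picture is of the moment at which its call begins: read the wrist's pose just before it. camera_params takes no time and is no camera call.
- env.job_done(): hands the job in, once; it reports no verdict.
The state is a dict: "time_s": time; "qpos": joint angles; "qvel": joint speeds; "effort": joint torques, N m; "ee_pos": TCP position; "ee_rot": TCP orientation; "force": force on the tool from outside, world axes, zero at the start; "torque": the same for the moment, N m; "gripper_width": finger opening in mm.
Only numpy, scipy, OpenCV 4.12 (cv2) and the standard library are available. Lean on these libraries where they do the work, as an engineer would, in place of code of your own. Each camera call takes 0.05 s, during which the arm holds its last target.

## Working session

There is one attempt and no reset: what is moved stays moved. The work goes in short steps, Python scripts to look and compute and a tool call to move; the robot and the scene stay as the last step left them, time stands still between calls to the robot, and variables do not carry over. Pictures are saved under pics/ and viewed, and the job is handed in when it is done.

Besides the shell and the picture viewer there is one more tool, called in YAML: its name, and indented under it one key for each argument. arm_command: Moves the arm, as the interface text tells. Shift numbers are shares of 50 cm and turn numbers shares of pi/4 rad, none past 1 either way. Its arguments: {"type":"object","properties":{"targets":{"type":"array"},"squeeze":{"type":"number"}},"required":["targets"]}

```bash
mkdir -p pics; python3 - <<'E'
from workcell import env
import cv2
s=env.state();print(s)
for n in("scene","top","wrist"):
    cv2.imwrite(f"pics/{n}0.png",env.grab_frame(n)[:,:,::-1])
    print(n,env.camera_params(n))
E
```

```text
{'time_s': 0.0, 'qpos': array([-7.70058833e+01,  1.83526013e+01,  8.97080250e+01, -6.23211473e-04,
        7.20442876e+01, -1.14561940e+00]), 'qvel': array([ 0.0384775 , -0.02537861, -0.04741254, -0.03668229,  0.01864513,
        0.05373907]), 'effort': array([-1.63344095e-03, -4.12463236e+01, -2.31973636e+01,  7.25529715e-02,
        4.55921853e-02, -1.48847607e-04]), 'ee_pos': array([ 140.34829416, -557.07063869,  213.09969898]), 'ee_rot': array([-1.79895095e+02, -1.50520742e-03,  1.41399273e+01]), 'force': array([-0.13100102, -0.23018521, -0.79647401]), 'torque': array([-0.01396655,  0.01837723,  0.00484806]), 'gripper_width': 91.24061093855804}
scene {'camera_matrix': array([[445.63503858,   0.        , 283.30629658],
       [  0.        , 445.63503858, 210.21537627],
       [  0.        ,   0.        ,   1.        ]]), 'R': array([[-0.5831434 ,  0.81235142,  0.00538063],
       [ 0.5720148 ,  0.41530371, -0.70733436],
       [-0.57683866, -0.40939957, -0.70685865]]), 't': array([ 293.67779721, -246.55414424, 1639.26429453])}
top {'camera_matrix': array([[404.56961052,   0.      
[... 162 characters left out ...]
 0.0037273 ],
       [-0.98175468, -0.03064117, -0.18766689],
       [ 0.18769258,  0.00206143, -0.98222566]]), 't': array([ 13.52515337, 557.83748802, 964.54493016])}
wrist {'camera_matrix': array([[305.2033307 ,   0.        , 283.93570617],
       [  0.        , 305.2033307 , 211.40414373],
       [  0.        ,   0.        ,   1.        ]]), 'hand_eye': array([[-4.09214613e-04, -9.54703562e-01, -2.97558298e-01,
         8.42915797e+01],
       [ 9.99999893e-01, -3.26036487e-04, -3.29167004e-04,
        -1.47354187e-01],
       [ 2.17242049e-04, -2.97558401e-01,  9.54703593e-01,
        -1.72123841e+02],
       [ 0.00000000e+00,  0.00000000e+00,  0.00000000e+00,
         1.00000000e+00]])}
```

View pics/scene0.png

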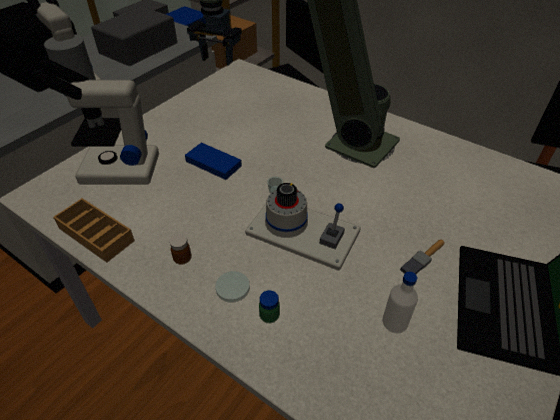

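View pics/top0.png

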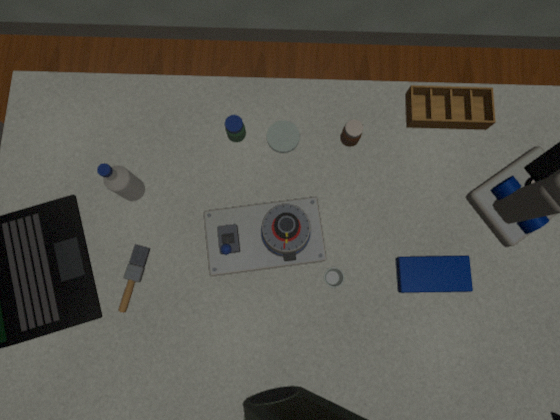

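View pics/wrist0.png

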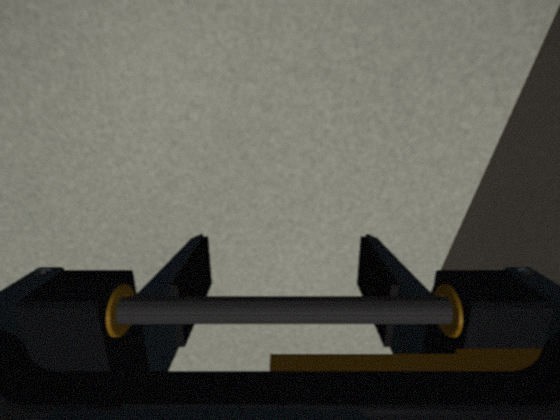

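The top view shows the ring near (287,226), lever ball near (226,248), the cup at (333,277) and the bottle at (115,178). I'll zoom in and measure.

```bash
cat > h.py <<'E'
import numpy as np, cv2
from workcell import env
def ray(n,u,v):
    p=env.camera_params(n);K=p['camera_matrix']
    d=np.linalg.solve(K,[u,v,1.])
    if n=='wrist':
        s=env.state();from scipy.spatial.transform import Rotation as Ro
        R=Ro.from_euler('xyz',s['ee_rot'],degrees=True).as_matrix();H=p['hand_eye']
        return R@H[:3,3]+s['ee_pos'],R@H[:3,:3]@d
    return -p['R'].T@p['t'],p['R'].T@d
def onz(n,u,v,z):
    o,d=ray(n,u,v);return o+d*(z-o[2])/d[2]
def proj(n,X):
    p=env.camera_params(n);c=p['R']@np.array(X)+p['t'];q=p['camera_matrix']@c;return q[:2]/q[2]
E
python3 - <<'E'
from h import *
im=cv2.imread('pics/top0.png');c=im[185:290,195:345]
cv2.imwrite('pics/topc.png',cv2.resize(np.clip(c*1.6,0,255).astype(np.uint8),None,fx=5,fy=5,interpolation=cv2.INTER_CUBIC))
im=cv2.imread('pics/scene0.png');c=im[165:270,235:370]
cv2.imwrite('pics/scenec.png',cv2.resize(np.clip(c*1.8,0,255).astype(np.uint8),None,fx=5,fy=5,interpolation=cv2.INTER_CUBIC))
E
```

```text
(no output)
```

View pics/topc.png

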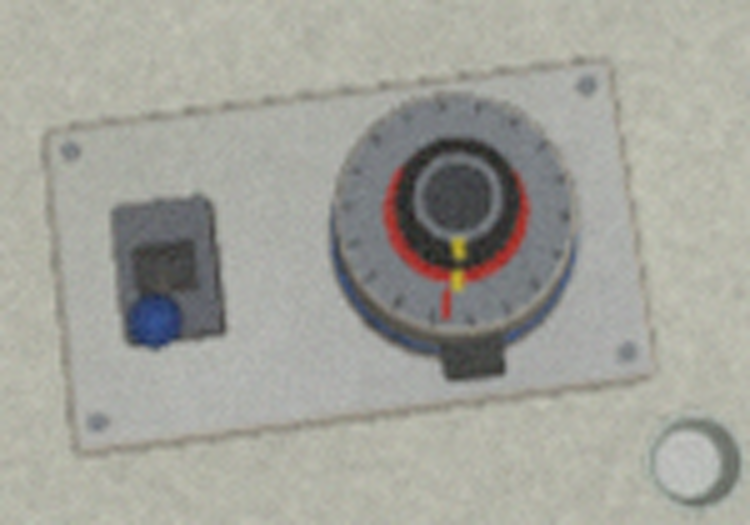

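View pics/scenec.png

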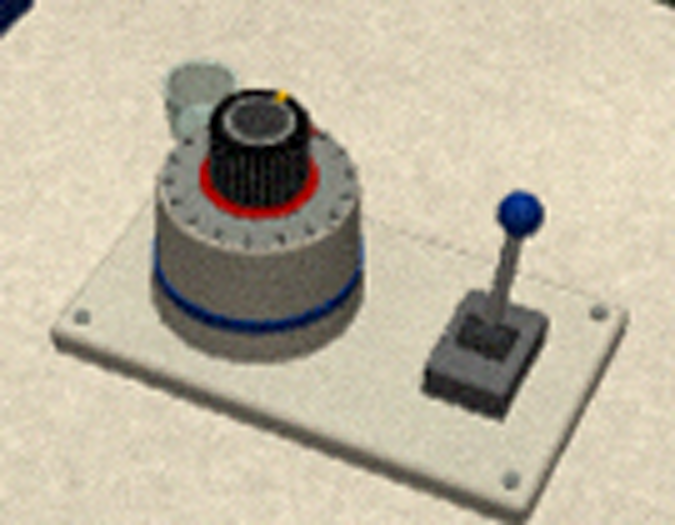

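```bash
python3 - <<'E'
from h import *
f=lambda x,y,z:onz('top',195+(x+.5)/5-.5,185+(y+.5)/5-.5,z)
P=[f(*p,22) for p in((45,130),(608,60),(655,378),(80,452))]
print(np.round(P,1))
for a,b in((0,1),(3,2)):
    d=P[a]-P[b];print('yaw',np.degrees(np.arctan2(-d[0],d[1])))
for a,b in((3,0),(2,1)):
    d=P[b]-P[a];print('yaw',np.degrees(np.arctan2(d[1],d[0])),np.linalg.norm(d))
c=sum(P)/4;print('c',c)
y=np.radians(7)
for z,p in((154,(457,196)),(110,(456,213))): print('ring',f(*p,z))
print('ball',f(155,320,114),'mark',f(458,280,113),'ptr',f(446,307,111),'cup',f(697,463,20))
# scene triangulation
g=lambda x,y:(235+(x+.5)/5-.5,165+(y+.5)/5-.5)
def tri(a,b):
    (o1,d1),(o2,d2)=a,b
    t=np.linalg.lstsq(np.c_[d1,-d2],o2-o1,rcond=None)[0];p,q=o1+d1*t[0],o2+d2*t[1];return (p+q)/2,np.linalg.norm(p-q)
h=lambda x,y:(195+(x+.5)/5-.5,185+(y+.5)/5-.5)
print(tri(ray('top',*h(155,320)),ray('scene',*g(520,213))))
print(tri(ray('top',*h(457,196)),ray('scene',*g(262,119))))
E
```

```text
[[557.8 228.2  22. ]
 [604.2 -63.   22. ]
 [439.7 -89.1  22. ]
 [393.8 199.7  22. ]]
yaw 9.03988787597387
yaw 9.035237557038796
yaw 9.829641124704537 166.52228628918243
yaw 9.00548756626614 166.53023207937161
c [498.85096908  68.96493175  22.        ]
ring [508.89608796  15.7279034  154.        ]
ring [507.78068761  15.34288516 110.        ]
ball [452.74429869 153.50627071 114.        ] mark [475.81779922  13.57902817 113.        ] ptr [463.25222458  18.78819707 111.        ] cup [ 397.84283307 -110.84541611   20.        ]
(array([452.77448369, 152.06380366, 118.61471468]), np.float64(1.8858003960005056))
(array([508.61617128,  15.48718758, 156.81050113]), np.float64(0.6507278904849718))
```

arm_command:
  targets:
    - [0,0.49,-0.46,0,-1]
    - [0,0.49,-0.46,0,-1]
    - [0,0.49,-0.46,0,-1]
    - [0,0.49,-0.46,0,-1]
    - [0,0.49,-0.46,0,-1]
    - [0,0.49,-0.46,0,-1]
    - [0,0.49,-0.46,0,-1]
    - [0,0.49,-0.46,0,-1]
  squeeze: 20

```text
time_s: 0.82
ee_pos: [320.6, -274.9, 213.6]
ee_rot: [-179.9, -0.1, 59.2]
force: [0.8, -0.4, -0.1]
gripper_width: 91.2
```

arm_command:
  targets:
    - [0,0.69,0.025,0,-1]
    - [0,0.69,0.025,0,-1]
    - [0,0.69,0.025,0,-1]
    - [0,0.69,0.025,0,-1]
    - [0,0.69,0.025,0,-1]
    - [0,0.69,0.025,0,-1]
    - [0,0.69,0.025,0,-1]
    - [0,0.69,0.025,0,-1]

```text
time_s: 1.48
ee_pos: [501.2, 5.5, 213.8]
ee_rot: [-180.0, -0.1, 104.3]
force: [0.6, 0.2, -0.1]
gripper_width: 91.0
```

```bash
cat >> h.py <<'E'
def plan(x,y,z):
    s=env.state();a=np.radians(s['ee_rot'][2]);p=s['ee_pos'];d=np.array([x,y,z])-p
    print('t',s['time_s'],'pos',p.round(1),'rot',s['ee_rot'].round(2),'shares',np.round([(d[0]*np.cos(a)+d[1]*np.sin(a))/500,(d[0]*np.sin(a)-d[1]*np.cos(a))/500,-d[2]/500],4),'F',s['force'].round(1),'T',s['torque'].round(3),'w',s['gripper_width'].round(1),'q',s['qpos'].round(1))
E
python3 - <<'E'
from h import *
plan(508,15.2,213)
cv2.imwrite('pics/w1.png',env.grab_frame('wrist')[:,:,::-1])
E
```

```text
Traceback (most recent call last):
  File "h.py", line 17, in plan
    print('t',s['time_s'],'pos',p.round(1),'rot',s['ee_rot'].round(2),'shares',np.round([(d[0]*np.cos(a)+d[1]*np.sin(a))/500,(d[0]*np.sin(a)-d[1]*np.cos(a))/500,-d[2]/500],4),'F',s['force'].round(1),'T',s['torque'].round(3),'w',s['gripper_width'].round(1),'q',s['qpos'].round(1))
                                                                                                                                                                                                                                    ^^^^^^^^^^^^^^^^^^^^^^^^
AttributeError: 'float' object has no attribute 'round'
```

```bash
sed -i "s/s\['gripper_width'\].round(1)/round(s['gripper_width'],1)/" h.py
python3 - <<'E'
from h import *
plan(508,15.2,213)
cv2.imwrite('pics/w1.png',env.grab_frame('wrist')[:,:,::-1])
E
```

```text
t 1.4833 pos [501.2   5.5 213.8] rot [-1.8000e+02 -7.0000e-02  1.0429e+02] shares [0.0154 0.018  0.0016] F [ 0.6  0.2 -0.1] T [-0.045 -0.171 -0.075] w 91.0 q [ -0.7  11.7  98.9   0.1  69.4 -15. ]
```

View pics/w1.png

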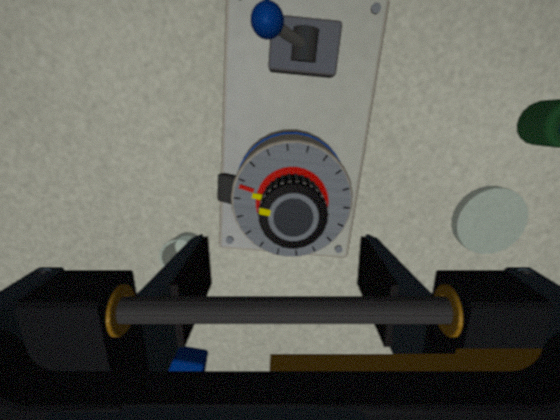

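The wrist view shows the ring's top centre at (294,217), the yellow mark at (257,197) and the red pointer at (246,188), so the mark is close to the pointer.

```bash
python3 - <<'E'
from h import *
print(onz('wrist',294,217,154),onz('wrist',257,197,113),onz('wrist',246,188,111),onz('wrist',268,20,114),onz('wrist',292,197,110))
E
```

```text
[511.26855733  21.50317435 154.        ] [478.11109935  19.32873285 113.        ] [466.35372944  24.62397748 111.        ] [454.57126561 160.96365602 114.        ] [509.69095347  26.58567721 110.        ]
```

arm_command:
  targets:
    - [0,0.015,0.018,0.06,-0.89]
    - [0,0.015,0.018,0.06,-0.89]
    - [0,0.015,0.018,0.06,-0.89]
    - [0,0.015,0.018,0.06,-0.89]
    - [0,0.015,0.018,0.06,-0.89]
    - [0,0.015,0.018,0.06,-0.89]
    - [0,0.015,0.018,0.06,-0.89]
    - [0,0.015,0.018,0.06,-0.89]

```text
time_s: 2.2
ee_pos: [512.4, 21.0, 183.6]
ee_rot: [179.5, -0.1, 144.3]
force: [-0.8, -0.3, -0.0]
gripper_width: 91.6
```

```bash
python3 - <<'E'
from h import *
plan(508,15.2,118)
E
```

```text
t 2.2 pos [512.4  21.  183.6] rot [ 1.7954e+02 -6.0000e-02  1.4432e+02] shares [ 0.0004 -0.0145  0.1312] F [-0.8 -0.3 -0. ] T [ 0.072 -0.173 -0.013] w 91.6 q [  0.8  13.9 100.6   0.4  65.3 -53.7]
```

arm_command:
  targets:
    - [0,0.0,-0.0145,0.0,0]
    - [0,0.0,-0.0145,0.0,0]
    - [0,0.0,-0.0145,0.0,0]
    - [0,0.0,-0.0145,0.0,0]

```text
time_s: 2.53
ee_pos: [508.1, 14.9, 183.6]
ee_rot: [179.5, -0.0, 144.3]
force: [0.2, 0.4, -1.2]
gripper_width: 91.3
```

```bash
python3 - <<'E'
from h import *
plan(508,15.2,118)
cv2.imwrite('pics/w2.png',env.grab_frame('wrist')[:,:,::-1])
E
```

```text
t 2.5333 pos [508.1  14.9 183.6] rot [ 1.7953e+02 -5.0000e-02  1.4427e+02] shares [0.0005 0.0003 0.1313] F [ 0.2  0.4 -1.2] T [ 0.057 -0.143 -0.008] w 91.3 q [ 1.000e-01  1.350e+01  1.011e+02  5.000e-01  6.520e+01 -5.430e+01]
```

View pics/w2.png

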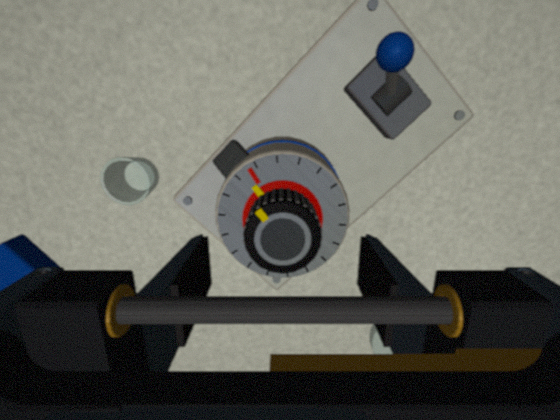

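The ring's top centre is at (283,238), midway between the fingers. The mark is at (258,190) and the pointer at (253,175).

```bash
python3 - <<'E'
from h import *
for a in((283,238,154),(258,190,113),(253,175,111),(396,52,114)):print(onz('wrist',*a))
E
```

```text
[505.75753191  15.90763618 154.        ]
[473.38716721  14.40981492 113.        ]
[461.39491844  18.25074204 111.        ]
[450.38863529 155.82668789 114.        ]
```

arm_command:
  targets:
    - [0,0,0,0.066,0]
    - [0,0,0,0.131,0]
    - [0,0,0,0.131,0]
    - [0,0,0,0.131,0]

```text
time_s: 2.92
ee_pos: [507.5, 15.5, 117.3]
ee_rot: [179.6, -0.2, 144.3]
force: [-0.6, -0.2, 1.6]
gripper_width: 91.3
```

```bash
python3 - <<'E'
from h import *
plan(508,15.2,118)
E
```

```text
t 2.9167 pos [507.5  15.5 117.3] rot [179.65  -0.22 144.28] shares [-0.0012  0.     -0.0014] F [-0.6 -0.2  1.6] T [ 0.01  -0.18   0.017] w 91.3 q [  0.2  17.2 106.6   0.5  56.2 -54.4]
```

arm_command:
  targets:
    - [1,0,0,0,0]
    - [1,0,0,0,0]
    - [1,0,0,0,0]
    - [1,0,0,0,0]
    - [1,0,0,0,0]
    - [1,0,0,0,0]
    - [1,0,0,0,0]
    - [1,0,0,0,0]
  squeeze: 12

```text
time_s: 3.58
ee_pos: [507.2, 14.6, 117.9]
ee_rot: [179.7, -0.2, 144.3]
force: [-1.7, -4.8, 5.7]
gripper_width: 55.9
```

```bash
python3 - <<'E'
from h import *
plan(508,15.2,118)
E
```

```text
t 3.5833 pos [507.2  14.6 117.9] rot [179.75  -0.18 144.32] shares [-0.0007  0.0019 -0.0002] F [-1.7 -4.8  5.7] T [-0.898  0.469  0.087] w 55.9 q [ 1.000e-01  1.710e+01  1.066e+02  4.000e-01  5.630e+01 -5.440e+01]
```

arm_command:
  targets:
    - [1,0,0,0,0.11]
    - [1,0,0,0,0.22]
    - [1,0,0,0,0.22]
    - [1,0,0,0,0.22]

```text
time_s: 3.92
ee_pos: [507.0, 14.4, 118.0]
ee_rot: [179.8, -0.2, 134.5]
force: [-1.7, -1.8, 2.1]
gripper_width: 55.5
```

```bash
python3 - <<'E'
from h import *
plan(507.5,15.2,118)
cv2.imwrite('pics/w3.png',env.grab_frame('wrist')[:,:,::-1])
plan(507.5,15.2,118)
E
```

```text
t 3.9167 pos [507.   14.4 118. ] rot [179.81  -0.22 134.55] shares [ 0.0004  0.0018 -0.0001] F [-1.7 -1.8  2.1] T [-0.422  0.135 -0.047] w 55.5 q [ 1.000e-01  1.710e+01  1.066e+02  3.000e-01  5.630e+01 -4.460e+01]
t 3.9667 pos [507.   14.4 118. ] rot [179.81  -0.22 134.54] shares [ 0.0004  0.0018 -0.0001] F [-1.4 -3.1  1.8] T [-0.455  0.157 -0.043] w 56.2 q [ 1.000e-01  1.710e+01  1.066e+02  3.000e-01  5.630e+01 -4.460e+01]
```

View pics/w3.png

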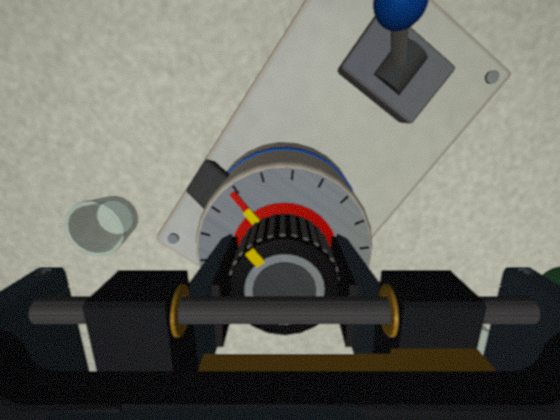

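arm_command:
  targets:
    - [1,0,0.0018,0,0.05]
    - [1,0,0.0018,0,0.1]
    - [1,0,0.0018,0,0.1]
    - [1,0,0.0018,0,0.1]
  squeeze: 5

```text
time_s: 4.3
ee_pos: [506.9, 14.4, 117.9]
ee_rot: [179.9, -0.2, 130.1]
force: [-2.7, -4.0, 2.7]
gripper_width: 56.0
```

```bash
cat > st.py <<'E'
from h import *
plan(507.5,15.2,118)
E
python3 st.py
```

```text
t 4.3 pos [506.9  14.4 117.9] rot [179.95  -0.24 130.15] shares [ 0.0004  0.002  -0.0003] F [-2.7 -4.   2.7] T [-0.784  0.31  -0.023] w 56.0 q [  0.2  17.2 106.5   0.3  56.4 -40.1]
```

arm_command:
  targets:
    - [1,0,0,0,0.05]
    - [1,0,0,0,0.1]
    - [1,0,0,0,0.1]
    - [1,0,0,0,0.1]

```text
time_s: 4.63
ee_pos: [506.8, 14.3, 117.9]
ee_rot: [180.0, -0.2, 125.7]
force: [-1.5, -1.8, 2.6]
gripper_width: 55.9
```

```bash
python3 st.py
```

```text
t 4.6333 pos [506.8  14.3 117.9] rot [179.97  -0.24 125.75] shares [ 0.0006  0.0022 -0.0002] F [-1.5 -1.8  2.6] T [-0.46   0.123 -0.072] w 55.9 q [  0.2  17.2 106.5   0.3  56.4 -35.7]
```

arm_command:
  targets:
    - [1,0,0,0,0.05]
    - [1,0,0,0,0.12]
    - [1,0,0,0,0.12]
    - [1,0,0,0,0.12]

```text
time_s: 4.97
ee_pos: [506.7, 14.2, 117.9]
ee_rot: [-180.0, -0.2, 120.5]
force: [-2.3, -3.5, 2.0]
gripper_width: 55.8
```

```bash
python3 st.py
```

```text
t 4.9667 pos [506.7  14.2 117.9] rot [-179.99   -0.24  120.49] shares [ 0.0008  0.0024 -0.0002] F [-2.3 -3.5  2. ] T [-0.43   0.077  0.098] w 55.8 q [  0.2  17.1 106.5   0.2  56.4 -30.4]
```

arm_command:
  targets:
    - [1,0,0,0,0.05]
    - [1,0,0,0,0.12]
    - [1,0,0,0,0.12]
    - [1,0,0,0,0.12]

```text
time_s: 5.3
ee_pos: [506.6, 14.2, 117.9]
ee_rot: [-180.0, -0.2, 115.2]
force: [-3.1, -2.0, 2.3]
gripper_width: 55.9
```

```bash
python3 st.py
```

```text
t 5.3 pos [506.6  14.2 117.9] rot [-179.95   -0.24  115.23] shares [ 0.0011  0.0025 -0.0002] F [-3.1 -2.   2.3] T [-0.453  0.123 -0.04 ] w 55.9 q [  0.2  17.1 106.5   0.2  56.5 -25.2]
```

arm_command:
  targets:
    - [1,0.001,0.002,0,0.05]
    - [1,0.001,0.002,0,0.12]
    - [1,0.001,0.002,0,0.12]
    - [1,0.001,0.002,0,0.12]

```text
time_s: 5.63
ee_pos: [506.2, 14.7, 117.7]
ee_rot: [-179.8, -0.2, 110.0]
force: [-3.8, -3.6, 2.7]
gripper_width: 55.7
```

```bash
python3 st.py
```

```text
t 5.6333 pos [506.2  14.7 117.7] rot [-179.79   -0.24  109.96] shares [ 0.0001  0.0027 -0.0006] F [-3.8 -3.6  2.7] T [-0.633  0.482  0.027] w 55.7 q [  0.3  17.2 106.5   0.2  56.6 -19.8]
```

arm_command:
  targets:
    - [1,0,0,0,0.05]
    - [1,0,0,0,0.1]
    - [1,0,0,0,0.1]
    - [1,0,0,0,0.1]

```text
time_s: 5.97
ee_pos: [506.2, 14.6, 117.7]
ee_rot: [-179.8, -0.2, 105.6]
force: [-2.3, -3.1, 3.4]
gripper_width: 56.1
```

```bash
python3 st.py
```

```text
t 5.9667 pos [506.2  14.6 117.7] rot [-179.76   -0.22  105.59] shares [ 0.0004  0.0029 -0.0005] F [-2.3 -3.1  3.4] T [-0.53   0.166  0.052] w 56.1 q [  0.3  17.2 106.5   0.2  56.6 -15.4]
```

```bash
python3 - <<'E'
from h import *
cv2.imwrite('pics/w4.png',env.grab_frame('wrist')[:,:,::-1])
E
```

```text
(no output)
```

View pics/w4.png

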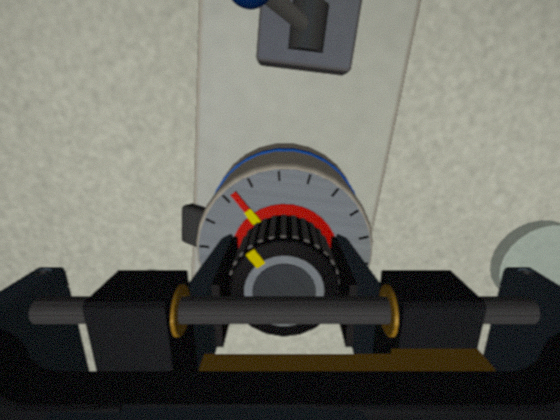

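The mark is at (251,215) and the pointer at (238,198), the same places in the tool view as before. The ring follows without slipping, so I'll carry on.

arm_command:
  targets:
    - [1,0,0.002,0,0.05]
    - [1,0,0.002,0,0.1]
    - [1,0,0.002,0,0.1]
    - [1,0,0.002,0,0.1]

```text
time_s: 6.35
ee_pos: [506.1, 14.7, 117.4]
ee_rot: [-179.6, -0.2, 101.2]
force: [-4.6, -4.0, 1.8]
gripper_width: 56.0
```

```bash
python3 st.py
```

```text
t 6.35 pos [506.1  14.7 117.4] rot [-179.6   -0.2  101.2] shares [ 0.0004  0.003  -0.0012] F [-4.6 -4.   1.8] T [-0.56   0.443  0.145] w 56.0 q [ 3.000e-01  1.730e+01  1.064e+02  1.000e-01  5.670e+01 -1.100e+01]
```

arm_command:
  targets:
    - [1,0,0,0,0.05]
    - [1,0,0,0,0.08]
    - [1,0,0,0,0.08]
    - [1,0,0,0,0.08]

```text
time_s: 6.68
ee_pos: [506.0, 15.0, 117.2]
ee_rot: [-179.6, -0.2, 97.7]
force: [-2.5, -1.1, 0.9]
gripper_width: 56.1
```

```bash
python3 st.py
```

```text
t 6.6833 pos [506.   15.  117.2] rot [-179.58   -0.21   97.67] shares [ 0.      0.0031 -0.0016] F [-2.5 -1.1  0.9] T [-0.127  0.111  0.109] w 56.1 q [  0.3  17.3 106.4   0.2  56.7  -7.5]
```

arm_command:
  targets:
    - [1,0,0.001,-0.001,0.04]
    - [1,0,0.001,-0.001,0.08]
    - [1,0,0.001,-0.001,0.08]
    - [1,0,0.001,-0.001,0.08]

```text
time_s: 7.02
ee_pos: [505.9, 15.1, 117.4]
ee_rot: [-179.5, -0.2, 94.2]
force: [-3.3, -2.6, -0.2]
gripper_width: 55.8
```

```bash
python3 st.py
```

```text
t 7.0167 pos [505.9  15.1 117.4] rot [-179.49   -0.19   94.15] shares [ 0.      0.0031 -0.0012] F [-3.3 -2.6 -0.2] T [-0.275  0.253  0.149] w 55.8 q [  0.3  17.3 106.4   0.2  56.8  -3.9]
```

```bash
python3 - <<'E'
from h import *
im=env.grab_frame('wrist')[:,:,::-1];im4=cv2.imread('pics/w4.png')
c=np.hstack([x[150:330,180:380] for x in (im4,im)])
cv2.imwrite('pics/w5.png',cv2.resize(c,None,fx=2,fy=2))
E
```

```text
(no output)
```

View pics/w5.png

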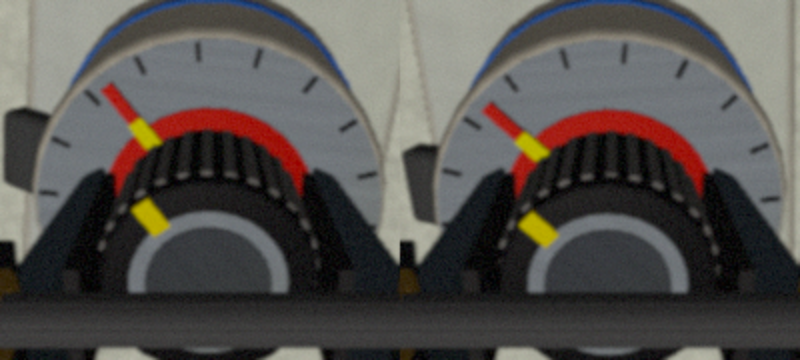

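The mark has turned back about 8° in the tool view, so the 5 N grip slipped at about 0.15 Nm and the touch is probably near. I'll squeeze a little harder, which still limits the torque, and press on in small steps.

arm_command:
  targets:
    - [1,0,0.001,-0.001,0.0]
    - [1,0,0.001,-0.001,0.0]
    - [1,0,0.001,-0.001,0.03]
    - [1,0,0.001,-0.001,0.05]
    - [1,0,0.001,-0.001,0.05]
  squeeze: 14

```text
time_s: 7.48
ee_pos: [505.9, 15.1, 117.4]
ee_rot: [-179.4, -0.2, 91.9]
force: [-3.2, -1.3, -4.6]
gripper_width: 55.9
```

```bash
python3 st.py
```

```text
t 7.4833 pos [505.9  15.1 117.4] rot [-1.7941e+02 -1.6000e-01  9.1860e+01] shares [ 0.0001  0.0032 -0.0012] F [-3.2 -1.3 -4.6] T [-0.319  0.222  0.236] w 55.9 q [  0.3  17.3 106.3   0.2  56.9  -1.6]
```

arm_command:
  targets:
    - [1,0,0,0,0.03]
    - [1,0,0,0,0.04]
    - [1,0,0,0,0.04]

```text
time_s: 7.73
ee_pos: [505.9, 15.1, 117.4]
ee_rot: [-179.4, -0.1, 90.0]
force: [-3.3, -1.5, -3.5]
gripper_width: 55.5
```

```bash
python3 - <<'E'
from h import *
plan(507.5,15.2,118)
im=env.grab_frame('wrist')[:,:,::-1];im4=cv2.imread('pics/w4.png')
c=np.hstack([x[150:330,180:380] for x in (im4,im)])
cv2.imwrite('pics/w6.png',cv2.resize(c,None,fx=2,fy=2))
plan(507.5,15.2,118)
E
```

```text
t 7.7333 pos [505.9  15.1 117.4] rot [-1.794e+02 -1.400e-01  9.005e+01] shares [ 0.0003  0.0031 -0.0012] F [-3.3 -1.5 -3.5] T [-0.351  0.23   0.374] w 55.5 q [  0.3  17.3 106.3   0.2  56.9   0.2]
t 7.7833 pos [505.9  15.1 117.4] rot [-1.794e+02 -1.400e-01  9.006e+01] shares [ 0.0003  0.0032 -0.0012] F [-3.2 -1.4 -4.1] T [-0.267  0.225  0.376] w 55.6 q [  0.3  17.3 106.3   0.2  56.9   0.2]
```

View pics/w6.png

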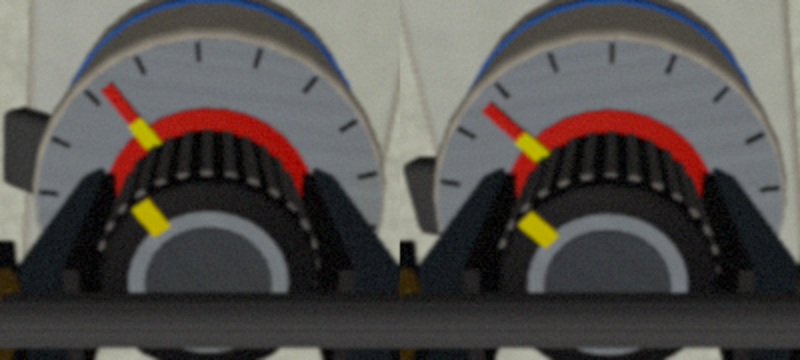

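arm_command:
  targets:
    - [1,0,0,0,0.02]
    - [1,0,0,0,0.025]
    - [1,0,0,0,0.025]
    - [1,0,0,0,0.025]
  squeeze: 16

```text
time_s: 8.12
ee_pos: [505.9, 15.1, 117.4]
ee_rot: [-179.4, -0.1, 88.9]
force: [-2.9, -2.4, -3.2]
gripper_width: 55.8
```

```bash
python3 st.py
```

```text
t 8.1167 pos [505.9  15.1 117.4] rot [-1.794e+02 -1.300e-01  8.894e+01] shares [ 0.0003  0.0032 -0.0012] F [-2.9 -2.4 -3.2] T [-0.317  0.263  0.491] w 55.8 q [  0.3  17.3 106.3   0.2  56.9   1.3]
```

arm_command:
  targets:
    - [1,0,0,0,0]
    - [1,0,0,0,0]
    - [1,0,0,0,0]
    - [1,0,0,0,0]

```text
time_s: 8.45
ee_pos: [505.9, 15.1, 117.4]
ee_rot: [-179.4, -0.1, 88.9]
force: [-3.7, -2.1, -3.9]
gripper_width: 55.6
```

```bash
python3 - <<'E'
from h import *
plan(507.5,15.2,118)
cv2.imwrite('pics/w7.png',env.grab_frame('wrist')[:,:,::-1])
E
```

```text
t 8.45 pos [505.9  15.1 117.4] rot [-1.794e+02 -1.200e-01  8.895e+01] shares [ 0.0003  0.0032 -0.0012] F [-3.7 -2.1 -3.9] T [-0.275  0.236  0.45 ] w 55.6 q [  0.3  17.3 106.3   0.2  56.9   1.3]
```

arm_command:
  targets:
    - [1,0,0.002,-0.001,-0.1]
    - [1,0,0.002,-0.001,-0.2]
    - [1,0,0.002,-0.001,-0.3]
    - [1,0,0.002,-0.001,-0.4]
    - [1,0,0.002,-0.001,-0.5]
    - [1,0,0.002,-0.001,-0.6]
    - [1,0,0.002,-0.001,-0.7]
    - [1,0,0.002,-0.001,-0.7]
  squeeze: 20

```text
time_s: 9.17
ee_pos: [506.1, 15.1, 117.4]
ee_rot: [-179.5, -0.5, 120.4]
force: [-4.4, -1.4, -5.5]
gripper_width: 55.3
```

```bash
python3 st.py
```

```text
t 9.1667 pos [506.1  15.1 117.4] rot [-179.47   -0.5   120.43] shares [-0.0013  0.0025 -0.0011] F [-4.4 -1.4 -5.5] T [-0.267  0.333 -0.054] w 55.3 q [  0.3  17.4 106.2   0.2  57.1 -30.2]
```

Another 33° to reach a yaw of 153.5.

arm_command:
  targets:
    - [1,0,0,0,-0.1]
    - [1,0,0,0,-0.2]
    - [1,0,0,0,-0.3]
    - [1,0,0,0,-0.4]
    - [1,0,0,0,-0.5]
    - [1,0,0,0,-0.6]
    - [1,0,0,0,-0.7]
    - [1,0,0,0,-0.73]

```text
time_s: 9.83
ee_pos: [506.1, 15.2, 117.5]
ee_rot: [-179.8, -0.7, 153.3]
force: [-2.6, -1.7, -3.7]
gripper_width: 56.0
```

```bash
python3 - <<'E'
from h import *
plan(507.5,15.2,118)
im=env.grab_frame('wrist')[:,:,::-1];im4=cv2.imread('pics/w7.png')
c=np.hstack([x[150:330,180:380] for x in (im4,im)])
cv2.imwrite('pics/w8.png',cv2.resize(c,None,fx=2,fy=2))
E
```

```text
t 9.8333 pos [506.1  15.2 117.5] rot [-179.83   -0.71  153.27] shares [-0.0024  0.0013 -0.0011] F [-2.6 -1.7 -3.7] T [-0.427  0.283  0.043] w 56.0 q [  0.3  17.4 106.2   0.2  57.1 -63.1]
```

View pics/w8.png

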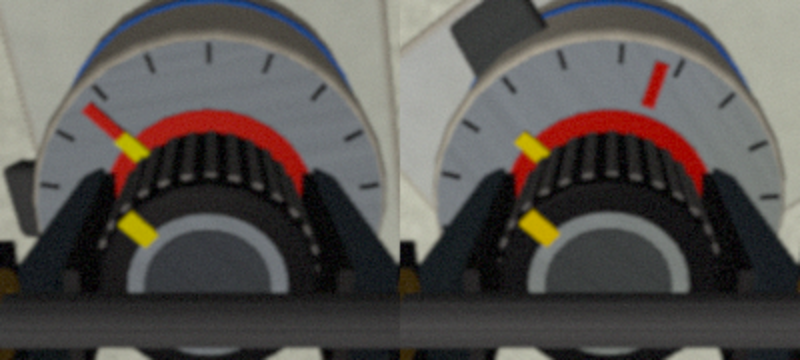

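The mark kept its place in the tool view at (533,147), and the pointer stayed behind at (655,85). That puts the ring about 64° open, so I'll let go and rise.

arm_command:
  targets:
    - [0,0,0,0,0]
    - [0,0,0,0,0]
    - [0,0,0,0,0]
    - [0,0,0,0,0]
    - [0,0,0,0,0]
    - [0,0,0,0,0]
    - [0,0,0,0,0]
    - [0,0,0,0,0]

```text
time_s: 10.55
ee_pos: [506.2, 15.2, 117.5]
ee_rot: [-179.8, -0.7, 153.2]
force: [-0.6, 0.4, -1.0]
gripper_width: 91.4
```

arm_command:
  targets:
    - [0,0,0,-0.08,0]
    - [0,0,0,-0.16,0]
    - [0,0,0,-0.16,0]
    - [0,0,0,-0.16,0]
    - [0,0,0,-0.16,0]

```text
time_s: 10.97
ee_pos: [506.7, 14.9, 197.1]
ee_rot: [-179.8, -0.7, 153.2]
force: [-0.4, -0.9, -0.8]
gripper_width: 91.2
```

```bash
python3 - <<'E'
from h import *
plan(507.5,15.2,118)
cv2.imwrite('pics/w9.png',env.grab_frame('wrist')[:,:,::-1])
E
```

```text
t 10.9667 pos [506.7  14.9 197.1] rot [-179.83   -0.73  153.22] shares [-0.0012  0.0012  0.1582] F [-0.4 -0.9 -0.8] T [ 0.005 -0.234  0.006] w 91.2 q [  0.3  13.3  99.3   0.2  68.1 -63. ]
```

View pics/w9.png

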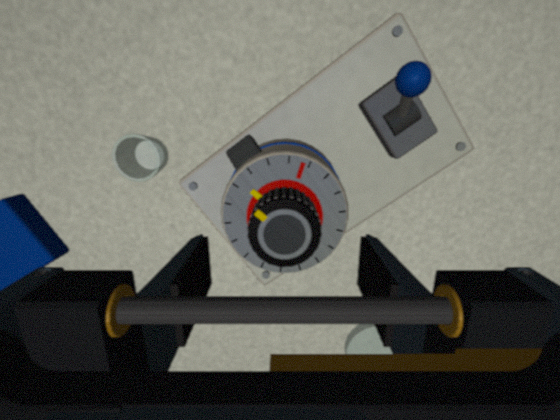

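Mark at about (257,195), pointer at about (300,171). I'll measure the angle between them by colour mask.

```bash
python3 - <<'E'
from h import *
im=cv2.imread('pics/w9.png');hsv=cv2.cvtColor(im,cv2.COLOR_BGR2HSV)
roi=np.zeros(im.shape[:2],bool);roi[150:260,220:350]=1
def cc(m):
    n,l,s,c=cv2.connectedComponentsWithStats((m&roi).astype(np.uint8))
    return [(s[i,4],c[i].round(1)) for i in range(1,n) if s[i,4]>8],l
ye=(hsv[...,0]>20)&(hsv[...,0]<35)&(hsv[...,1]>120)&(hsv[...,2]>60)
rd=((hsv[...,0]<8)|(hsv[...,0]>172))&(hsv[...,1]>120)&(hsv[...,2]>60)
Y,_=cc(ye);R,l=cc(rd);print(Y,R)
c=onz('wrist',285,234,154)[:2];print('c',c)
# foot mark: uppermost yellow; pointer: uppermost red comp
ym=min(Y,key=lambda a:a[1][1])[1]; rm=min(R,key=lambda a:a[1][1])[1]
yt=onz('wrist',*ym,113);rt=onz('wrist',*rm,111)
C=c
for C in (c,np.array([506.5,15.0])):
    a=[np.degrees(np.arctan2(*(p[:2]-C)[::-1])) for p in(yt,rt)];print(a,(a[0]-a[1])%360,np.linalg.norm(yt[:2]-C),np.linalg.norm(rt[:2]-C))
E
```

```text
[(np.int32(73), array([255.8, 194.1])), (np.int32(109), array([259.9, 214.8]))] [(np.int32(71), array([300.3, 169.9])), (np.int32(627), array([294.8, 192.4])), (np.int32(136), array([250.8, 207.8]))]
c [505.36881469  15.86291162]
[np.float64(-156.79012124844482), np.float64(136.00528373564947)] 67.20459501590574 32.93390298119539 43.770806905270035
[np.float64(-158.89963342923792), np.float64(136.21442369829225)] 64.88594287246985 33.65627370512469 45.184258524951126
```

The angle is about 65–67°, which is three clicks. Next is the lever: close the fingers and go to a spot in front of it.

arm_command:
  targets:
    - [1,0.308,0.136,0,1]
    - [1,0.308,0.136,0,1]
    - [1,0.308,0.136,0,1]
    - [1,0.308,0.136,0,1]
    - [1,0.308,0.136,0,1]
    - [1,0.308,0.136,0,1]
    - [1,0.308,0.136,0,1]
    - [1,0.308,0.136,0,1]
  squeeze: 10

```text
time_s: 11.68
ee_pos: [398.2, 145.1, 196.9]
ee_rot: [-179.1, -0.4, 108.2]
force: [0.4, -0.0, -0.7]
gripper_width: 41.1
```

arm_command:
  targets:
    - [1,0,0,0,0.22]
    - [1,0,0,0,0.22]
    - [1,0,0,0,0.22]
    - [1,0,0,0,0.22]

```text
time_s: 12.02
ee_pos: [397.9, 144.8, 196.1]
ee_rot: [-178.9, -0.2, 98.4]
force: [-0.4, -0.7, -0.2]
gripper_width: 14.2
```

```bash
python3 - <<'E'
from h import *
plan(400,145,100)
cv2.imwrite('pics/t1.png',cv2.resize(env.grab_frame('top')[150:320,180:360,::-1],None,fx=3,fy=3))
cv2.imwrite('pics/w10.png',env.grab_frame('wrist')[:,:,::-1])
E
```

```text
t 12.0167 pos [397.9 144.8 196.1] rot [-178.92   -0.24   98.45] shares [-0.0002  0.0043  0.1922] F [-0.4 -0.7 -0.2] T [-0.038 -0.1   -0.013] w 14.2 q [ 18.1   5.9 108.8   0.5  66.3   9.5]
```

View pics/t1.png

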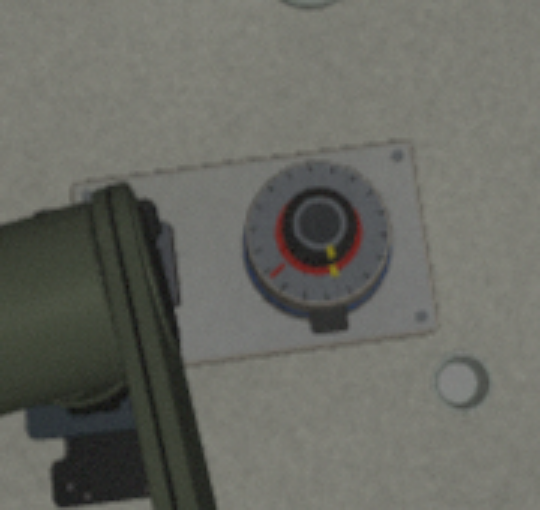

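View pics/w10.png

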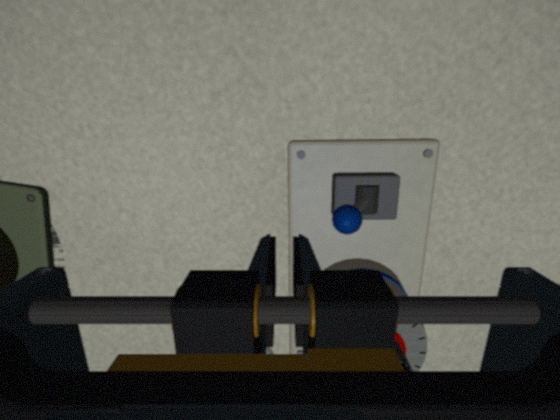

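The top view shows the mark at (333,265) and the pointer at (278,270), well apart. In the wrist view the ball is at (347,219), ahead on the +y-tool side.

```bash
python3 - <<'E'
from h import *
print(onz('wrist',347,219,116))
E
```

```text
[450.34411351 152.56059444 116.        ]
```

arm_command:
  targets:
    - [1,0,0.004,0.08,0]
    - [1,0,0.004,0.16,0]
    - [1,0,0.004,0.192,0]
    - [1,0,0.004,0.192,0]
    - [1,0,0.004,0.192,0]

```text
time_s: 12.53
ee_pos: [398.1, 145.2, 100.1]
ee_rot: [-178.9, -0.2, 98.4]
force: [0.7, -0.9, 0.5]
gripper_width: 0.5
```

```bash
python3 - <<'E'
from h import *
plan(493,160,100)
E
```

```text
t 12.5333 pos [398.1 145.2 100.1] rot [-178.88   -0.24   98.44] shares [0.0013 0.1921 0.0002] F [ 0.7 -0.9  0.5] T [ 0.017 -0.17   0.006] w 0.5 q [ 18.2  12.  117.3   0.5  51.8   9.4]
```

Now push in gentle steps.

arm_command:
  targets:
    - [1,0,0.03,0,0]
    - [1,0,0.06,0,0]
    - [1,0,0.08,0,0]
    - [1,0,0.1,0,0]
    - [1,0,0.12,0,0]
    - [1,0,0.14,0,0]
    - [1,0,0.16,0,0]
    - [1,0,0.16,0,0]

```text
time_s: 13.2
ee_pos: [479.7, 157.5, 98.7]
ee_rot: [-179.0, -0.2, 98.4]
force: [-0.5, -0.7, 0.5]
gripper_width: 1.0
```

arm_command:
  targets:
    - [1,0,0.01,0,0]
    - [1,0,0.02,0,0]
    - [1,0,0.025,0,0]
    - [1,0,0.025,0,0]

```text
time_s: 13.53
ee_pos: [492.6, 159.4, 98.4]
ee_rot: [-179.0, -0.2, 98.4]
force: [-0.3, 0.2, -0.5]
gripper_width: 0.3
```

```bash
python3 - <<'E'
from h import *
plan(493,160,100)
cv2.imwrite('pics/w11.png',env.grab_frame('wrist')[:,:,::-1])
cv2.imwrite('pics/s1.png',cv2.resize(env.grab_frame('scene')[150:270,225:375,::-1],None,fx=4,fy=4))
E
```

```text
t 13.5333 pos [492.6 159.4  98.4] rot [-179.05   -0.25   98.43] shares [ 0.0011  0.0009 -0.0032] F [-0.3  0.2 -0.5] T [-0.001 -0.166  0.066] w 0.3 q [ 16.4  19.6 106.    0.5  55.2   7.7]
```

View pics/s1.png

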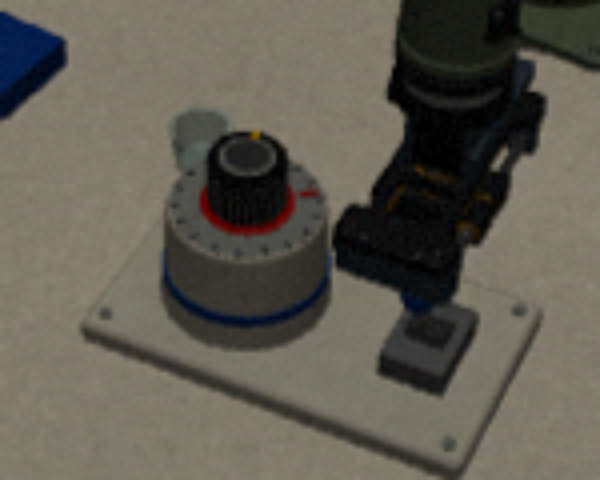

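View pics/w11.png

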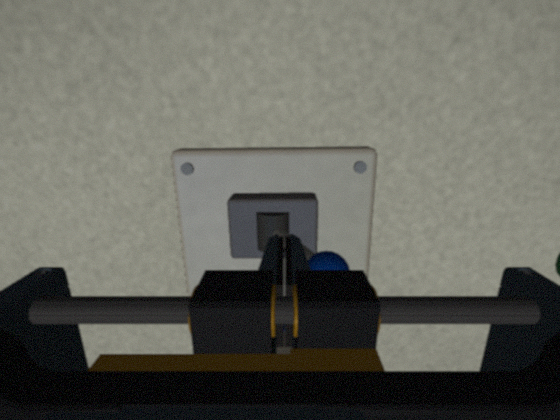

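The ball, at about (328,270) in the wrist view, has moved over to the far side of the fingers.

```bash
python3 - <<'E'
from h import *
p=onz('wrist',328,272,116);print(p,np.dot(p[:2]-[484,158.4],[.987,.158]))
E
```

```text
[516.42713688 163.83607149 116.        ] 32.86448339700317
```

arm_command:
  targets:
    - [1,0,0.008,0,0]
    - [1,0,0.012,0,0]
    - [1,0,0.012,0,0]

```text
time_s: 13.88
ee_pos: [497.8, 160.2, 98.4]
ee_rot: [-179.0, -0.2, 98.4]
force: [-1.6, -0.4, 0.8]
gripper_width: 0.3
```

```bash
python3 st.py
```

```text
t 13.8833 pos [497.8 160.2  98.4] rot [-178.98   -0.25   98.43] shares [-0.2896 -0.0233 -0.0393] F [-1.6 -0.4  0.8] T [-0.039  0.221  0.02 ] w 0.3 q [ 16.3  20.1 105.3   0.5  55.6   7.6]
```

Force is only about 1 N, so no stop yet. A few mm more, watching for resistance.

arm_command:
  targets:
    - [1,0,0.004,0,0]
    - [1,0,0.006,0,0]
    - [1,0,0.006,0,0]

```text
time_s: 14.13
ee_pos: [498.1, 160.1, 98.2]
ee_rot: [-178.6, -0.2, 98.4]
force: [-7.6, -1.1, 5.4]
gripper_width: 0.5
```

```bash
python3 st.py
```

```text
t 14.1333 pos [498.1 160.1  98.2] rot [-178.61   -0.24   98.42] shares [-0.2895 -0.0238 -0.0395] F [-7.6 -1.1  5.4] T [-0.18   1.184  0.024] w 0.5 q [ 16.3  20.3 105.    0.5  56.    7.6]
```

A 7.6 N resistance with no further travel, so that is the stop. I'll back off, rise, and clear the view.

arm_command:
  targets:
    - [1,0,-0.03,0,0]
    - [1,0,-0.1,0,0]
    - [1,0,-0.16,0,0]
    - [1,0,-0.2,0,0]
    - [1,0,-0.2,-0.1,0]
    - [1,0,-0.2,-0.2,0]
    - [1,0,-0.2,-0.2,0]
    - [1,0,-0.2,-0.2,0]

```text
time_s: 14.8
ee_pos: [405.0, 146.5, 205.3]
ee_rot: [-179.3, -0.3, 98.4]
force: [0.6, 0.5, -0.6]
gripper_width: 0.5
```

arm_command:
  targets:
    - [1,0.1,-0.1,0,0]
    - [1,0.2,-0.1,0,0]
    - [1,0.3,-0.1,0,0]
    - [1,0.3,-0.1,0,0]
    - [1,0.3,-0.1,0,0]
    - [1,0.3,-0.1,0,0]

```text
time_s: 15.3
ee_pos: [333.0, 288.9, 205.8]
ee_rot: [-179.2, -0.3, 98.7]
force: [0.3, -0.0, -0.4]
gripper_width: 0.3
```

```bash
python3 - <<'E'
from h import *
plan(0,0,0)
f=env.grab_frame('top');g=env.grab_frame('scene')
cv2.imwrite('pics/t2f.png',f[:,:,::-1]);cv2.imwrite('pics/s2f.png',g[:,:,::-1])
cv2.imwrite('pics/t2.png',np.hstack([cv2.resize(f[185:290,195:345,::-1],(570,400),interpolation=3)]))
cv2.imwrite('pics/s2.png',g[:,:,::-1])
E
```

```text
t 15.3 pos [333.  288.9 205.8] rot [-179.25   -0.29   98.67] shares [-0.4708 -0.7454  0.4116] F [ 0.3 -0.  -0.4] T [-0.007 -0.081 -0.   ] w 0.3 q [ 39.    6.8 106.3   0.7  67.4  30. ]
```

View pics/t2.png

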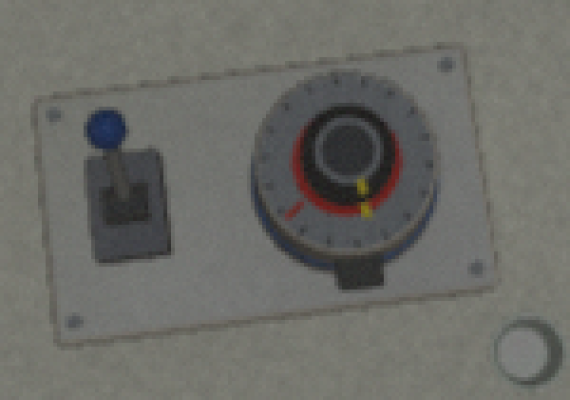

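View pics/s2.png

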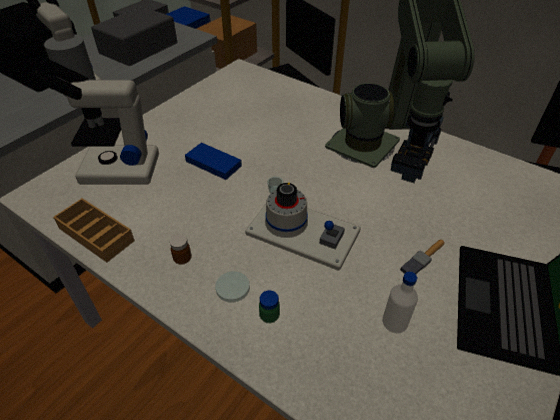

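The lever leans to the mill's back, with the ball at crop (106,129). The mark is at (366,208) and the pointer at (296,211). The bystanders look unmoved. A numeric check before handing in:

```bash
python3 - <<'E'
from h import *
f=lambda x,y,z:onz('top',195+x/3.8-.4,185+y/3.81-.4,z)
b=f(106,129,114);print('ball',b,np.dot(b[:2]-[484,158.4],[.987,.158]))
C=f(346,149,154)[:2];m=f(366,208,113);p=f(296,211,111)
a=[np.degrees(np.arctan2(*(q[:2]-C)[::-1])) for q in(m,p)];print(C,a,(a[0]-a[1])%360)
a,b=cv2.imread('pics/scene0.png'),cv2.imread('pics/s2f.png')
d=(cv2.absdiff(a,b).max(2)>50)
for n,(x0,x1,y0,y1) in dict(amber=(160,200,230,270),dish=(210,255,268,305),green=(255,285,285,325),water=(380,420,270,335),brush=(398,447,238,277),box=(180,245,140,180),cup=(264,284,174,192)).items(): print(n,d[y0:y1,x0:x1].sum())
E
```

```text
ball [523.31561866 164.74137555 114.        ] 39.80645294915611
[509.08179053  16.5137418 ] [np.float64(-154.96714542685572), np.float64(138.24362871004377)] 66.78922586310051
amber 0
dish 0
green 0
water 0
brush 0
box 0
cup 0
```

```bash
python3 -c "
from workcell import env
print(env.job_done(),env.state()['time_s'])"
```

```text
the job is handed in; nothing more can be done
the job is handed in; nothing more can be done
```

The mill is set and the job is handed in, at about 15 s of the 72 s allowed. No verdict is reported.

- **Burrs:** I turned the ring clockwise until the wrist torque rose steadily to 0.45–0.49 Nm and held it there for about 0.3 s. That reading includes ring friction and the click torque, so the burrs themselves saw roughly 0.35–0.45 Nm. On the way, the light 5 N grip slipped about 8°. I saw this in the wrist picture, gripped harder, and confirmed the ring no longer slipped.
- **Three clicks back:** I turned the ring back 64° and let go. The mark then stood 65–67° counter-clockwise of the pointer in the wrist view and 66.8° in the last top view, which is three clicks. The two views agree to within about 2°.
- **Lock lever:** I pushed it over until it met a 7.6 N stop. The last top view puts the ball 39.8 mm past the hinge, against about 38.4 mm expected at the stop. The difference is within the calibration error.
- **Bystanders:** comparing the first and last scene pictures showed no change at any of the seven.

No final check failed.

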